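# Set a vacuum filtration manifold for one funnel

### The job

Set the filtration manifold for a run on the one place that carries a funnel: turn that place's valve lever fully open (along its pipe), turn the valve lever that was left open at an empty place fully closed (across its pipe), and set the bleed pointer on the dial plate's long mark. The third place's valve is already closed and stays so. Push the levers round with a fingertip, do not grip them, and neither lift nor shift the funnel or the things standing about.

Things in the scene. Friction and masses are not known exactly. Their poses are not given: they have to be found in the camera images.
- manifold: Stainless frame and header tube of the filtration manifold, 240 x 500 mm, fixed. Origin on the worktop below the middle lever pivot; x rearward, y left along the header, z up. Header: 32 mm tube, axis 45 mm high at x = -50 mm, with a round gauge in front and a hose nozzle at its left end. Bleed valve at x = -50, y = -215 mm with a level dial plate, 76 mm across, top 99 mm high.
- funnel_place: The place that carries the funnel; valve closed or nearly so. One of three like places 120 mm apart, in varying order. Fixed. Origin on the worktop below the lever pivot; x rearward along the pipe, y left. Ball valve 37 mm wide, pipe axis 85 mm high; behind it a port dish, 72 mm across, rim 112 mm high, centre at x = 120 mm; elbow at x = -50 mm down to the header.
- open_place: Empty place (bare dark disc in its dish); valve left open. One of three like places 120 mm apart, in varying order. Fixed. Origin on the worktop below the lever pivot; x rearward along the pipe, y left. Ball valve 37 mm wide, pipe axis 85 mm high; behind it a port dish, 72 mm across, rim 112 mm high, centre at x = 120 mm; elbow at x = -50 mm down to the header.
- spare_place: Empty place; valve already closed. One of three like places 120 mm apart, in varying order. Fixed. Origin on the worktop below the lever pivot; x rearward along the pipe, y left. Ball valve 37 mm wide, pipe axis 85 mm high; behind it a port dish, 72 mm across, rim 112 mm high, centre at x = 120 mm; elbow at x = -50 mm down to the header.
- funnel_valve (a joint): Valve lever hinge of the place that carries the funnel, vertical axis. 0 = across the pipe, pointing left (+y of the place): closed, at its stop. 1.571 = along the pipe, pointing to the front (-x, to the robot): open, at its stop. Grows counter-clockwise from above. Friction 0.2 N m (3 N at the sleeve); stays where left.
- open_valve (a joint): Valve lever hinge of the empty place that was left open, vertical axis. 0 = across the pipe, pointing left (+y of the place): closed, at its stop. 1.571 = along the pipe, pointing to the front (-x, to the robot): open, at its stop. Grows counter-clockwise from above. Friction 0.2 N m (3 N at the sleeve); stays where left.
- spare_valve (a joint): Valve lever hinge of the empty place that is closed already, vertical axis. 0 = across the pipe, pointing left (+y of the place): closed, at its stop. 1.571 = along the pipe, pointing to the front (-x, to the robot): open, at its stop. Grows counter-clockwise from above. Friction 0.2 N m (3 N at the sleeve); stays where left.
- funnel_sleeve (a point): Black sleeve of the valve lever of the place that carries the funnel, the part to push: point 75 mm from the pivot, on mid-width and mid-height, 118 mm above the worktop. Sleeve 15 mm wide, 11 mm high, from 35 to 95 mm from the pivot; a flat steel strip joins it to the pivot. The frame turns with the lever: y outward along it, z up.
- open_sleeve (a point): Black sleeve of the valve lever of the empty place that was left open, the part to push: point 75 mm from the pivot, on mid-width and mid-height, 118 mm above the worktop. Sleeve 15 mm wide, 11 mm high, from 35 to 95 mm from the pivot; a flat steel strip joins it to the pivot. The frame turns with the lever: y outward along it, z up.
- spare_sleeve (a point): Black sleeve of the valve lever of the empty place that is closed already, the part to push: point 75 mm from the pivot, on mid-width and mid-height, 118 mm above the worktop. Sleeve 15 mm wide, 11 mm high, from 35 to 95 mm from the pivot; a flat steel strip joins it to the pivot. The frame turns with the lever: y outward along it, z up.
- bleed_pivot (a point): Point on the vertical axis of the bleed pointer, 113 mm above the worktop, at the middle height of its sleeve. Fixed, axes as the manifold's.
- bleed_pointer (a joint): Hinge of the bleed pointer, vertical axis. 0 = pointing to the front (-x of the manifold); grows counter-clockwise from above, towards the right (-y), to a stop at 2.094. The dial plate has short ticks every 0.262 rad from 0 to 2.094; the one long, broad mark is at 1.047. Friction 0.12 N m (2 N at the sleeve); stays where left.
- bleed_sleeve (a point): Middle of the bleed pointer's black sleeve, 64 mm out from its pivot, 113 mm above the worktop. The sleeve is 13 mm wide, 12 mm high and reaches from 46 to 82 mm from the pivot; the plate beneath ends at 38 mm. The frame turns with the pointer: -x along the pointer away from the pivot, z up.
- funnel: White filter funnel, 69 mm across the rim, 70 mm high, standing loose in the port dish of its place (foot 104 mm, rim 174 mm above the worktop). Origin: centre of its underside; z up.
- funnel_port (a point): Centre of the floor of the port dish on which the funnel stands, 104 mm above the worktop.
- wash_bottle: Wash bottle with a bent spout, 185 mm high, 101 x 62 mm, loose, to the right of the manifold. Origin: centre of its underside.
- forceps: Steel forceps, 136 x 14 x 8 mm, lying in front of the manifold. Origin: centre of its underside.
- jar_green_a: Specimen jar with a green lid, 51 mm across, 62 mm high, left of the manifold. Origin: centre of its underside.
- jar_green_b: Second such jar, beside the first. Origin: centre of its underside.
- timer: Lab timer, 66 x 62 x 20 mm, lying in front of the left part of the manifold. Origin: centre of its underside.
- white_bottle: White bottle, 54 mm across, 118 mm high, behind the manifold. Origin: centre of its underside.
- marker_a: Marker pen, 135 x 17 x 16 mm, lying near the front edge of the worktop, to the right. Origin: centre of its underside.
Mind the look-alikes: they are no part of the job. Of the things like the funnel, leave any that is brown; of the rest the larger one is meant.

How it is judged:
At the end, for the whole second after the job is handed in: The valve at the funnel's place is open to within 0.12 rad of its stop, both valves of the empty places are closed to within 0.12 rad of theirs, the bleed pointer is within 0.13 rad (half a tick) of the long mark, all levers are at rest, and the funnel still stands upright in its port within 8 mm (value of joint funnel_valve above 1.45 rad and value of joint each of open_valve, spare_valve below 0.12 rad and value of joint bleed_pointer between 0.917 and 1.177 rad and velocity of joint funnel_valve between -0.05 and 0.05 rad/s and velocity of joint open_valve between -0.05 and 0.05 rad/s and velocity of joint bleed_pointer between -0.05 and 0.05 rad/s and distance between funnel and funnel_port below 0.008 m and angle between funnel's own z axis and vertical below 0.08 rad); the robot touches nothing.
It fails at once if a lever was gripped between the fingers ((contact force between the fingers and anything else above 0.5 N and x of the grasp point in the frame of funnel_sleeve between -0.006 and 0.006 m and y of the grasp point in the frame of funnel_sleeve between -0.03 and 0.03 m and z of the grasp point in the frame of funnel_sleeve between -0.02 and 0.022 m) or (contact force between the fingers and anything else above 0.5 N and x of the grasp point in the frame of open_sleeve between -0.006 and 0.006 m and y of the grasp point in the frame of open_sleeve between -0.03 and 0.03 m and z of the grasp point in the frame of open_sleeve between -0.02 and 0.022 m) or (contact force between the fingers and anything else above 0.5 N and x of the grasp point in the frame of spare_sleeve between -0.006 and 0.006 m and y of the grasp point in the frame of spare_sleeve between -0.03 and 0.03 m and z of the grasp point in the frame of spare_sleeve between -0.02 and 0.022 m) or (contact force between the fingers and anything else above 0.5 N and y of the grasp point in the frame of bleed_sleeve between -0.006 and 0.006 m and x of the grasp point in the frame of bleed_sleeve between -0.03 and 0.03 m and z of the grasp point in the frame of bleed_sleeve between -0.02 and 0.022 m)).
It fails at once if the closed valve of the third place was opened (value of joint spare_valve above 0.2 rad).
It fails at once if the funnel was lifted, shifted or tipped (distance of funnel from where it was at the start of the episode above 0.012 m or angle between funnel's own z axis and vertical above 0.15 rad).
It fails at once if one of the things standing about was shifted, lifted or knocked over (distance of any of wash_bottle, forceps, jar_green_a, jar_green_b, timer, white_bottle, marker_a from where it was at the start of the episode above 0.02 m).
It also fails if it takes over 67 s, if anything falls off the work surface, if the arm or the gripper's body presses on something with over 40 N, if the wrist force passes 120 N, or if a joint passes its speed limit or range.

### The arm

A 6-joint arm with a two-finger parallel gripper is mounted at the origin on a cart in front of the work surface, level with it; the furniture and walls round the work are solid. World frame = base frame: x ahead of the robot, y to its left, z up, the work surface at z = 0. Lengths are in m, angles in rad, forces in N, time in s.
With the tool pointing down it reaches from about 0.35 to 0.775 m from the base axis. Payload 5.5 kg.
Tool frame: the origin (TCP) lies midway between the tips of the shut fingers; the grasp point (between the pads) lies 19 mm behind it (env.hold_point_z is the distance from the TCP to the grasp point, in m); z points along the fingers, y is the line along which they close (so a half turn about z gives the same grasp; the last joint's range is limited). The gripper opens to 85 mm and grips with 20 to 120 N. Pads are 22 mm wide; open, the fingers measure 114 mm over their backs; the gripper's body (76 mm by 85 mm) begins 54 mm behind the grasp point. The pads swing forward as they close: fully open they stand 13 mm farther back than shut.
Start: joints at [1.206, 0.313, 0.046, 1.304, 0, 1.431], TCP at [0.128, 0.561, 0.231] pointing down, gripper open.
Joint ranges: [-2.76, 2.76], [-0.86, 1.69], [-1.03, 1.26], [-2.2, 2.34], [-1.47, 1.5], [-3.14, 3.14]. Speed limits (rad/s): [2.57, 2.57, 3.14, 3.14, 3.14, 3.14].

### API

Orientations are given as a unit quaternion [w, x, y, z].
In Python, from workcell import env, read_camera gives the robot as it stands. The module is installed in compiled form; this text tells all that it offers.
- The arm moves only by the tool carry_out, never from a script. Its argument "moves" is a list of rows, each an object of numbers: "tx", "ty", "tz": the shift along the world's x, y, z in cm; "wx", "wy", "wz": the turn, a rotation vector about the world's x, y, z in rad; "claw": the closure, from -1 (fully open) to 1 (shut). A call has 1 to 8 rows; each row shifts and turns the commanded pose from where the row before left it; what a row does not reach is not made up. A row lasts 1/8 s, in which the tool goes at most 62.5 mm and 10.7 degrees, less where a joint would pass 70% of its speed; a pose out of reach is approached as far as the arm can. A call is refused whole if a number of a shift passes 6.25 or a number of a turn 0.188, either way. A call with a gripper value outside its range is refused whole. The fingers move at their own pace and stop on an object; "newtons" is the grip in N (left out, the last holds). Time passes only in rows, so rows that do not move let the fingers close. It gives the time, the measured TCP pose, the force, the opening and the grip force at its end, in the units of the state.
- env.get_state(): the state, without advancing time (a new reading comes with each control period).
- read_camera(name): name is "side" or "top" or "wrist"; returns a dict with "image" (420x560x3 uint8, blue, green, red), "z_map" (420x560 float32, m along the optical axis (not along the pixel's ray), 0 where there is no reading), "fx", "fy", "cx", "cy" (pixels), "camera_from_world" (4x4, takes a point from world to camera coordinates); the wrist camera has in their place "hand_eye" (4x4, takes a point from camera to tool coordinates, whose origin is the TCP and whose axes are the flange's). Camera axes: x right, y down, z forward; pixel columns grow to the right and rows downward; lengths in m; the calibration is good to about 2 mm. A picture is of the moment at which its call begins: read the wrist's pose just before it.
- env.hand_in(): hands the job in; it is judged then, once.
The state is a dict: "clock": time; "joint_pos": joint angles; "qvel": joint speeds; "tau": joint torques, N m; "tcp_pos": TCP position; "orientation": TCP orientation; "wrist_force": force on the tool from outside, world axes, zero at the start; "ft_torque": the same for the moment, N m; "finger_gap": finger opening in m; "grip_force": force on a finger pad.
Only numpy, scipy, OpenCV 4.12 (cv2) and the standard library are available. Lean on these libraries where they do the work, as an engineer would, in place of code of your own. Each camera call takes 0.05 s, during which the arm holds its last target. There are 200 camera calls.

## Working session

There is one attempt and no reset: what is moved stays moved. The work goes in short steps, Python scripts to look and compute and a tool call to move; the robot and the scene stay as the last step left them, time stands still between calls to the robot, and variables do not carry over. Pictures are saved under pics/ and viewed, at most 10 in all, crops included, and the job is handed in when it is done.

Besides the shell and the picture viewer there is one more tool, called after "Request:" by a JSON object that holds its "fn" and its "kwargs", one argument or row to a line. carry_out: Moves the arm, as the interface text tells. Its arguments: {"type":"object","properties":{"moves":{"type":"array","items":{"type":"object","properties":{"tx":{"type":"number"},"ty":{"type":"number"},"tz":{"type":"number"},"wx":{"type":"number"},"wy":{"type":"number"},"wz":{"type":"number"},"claw":{"type":"number"}}}},"newtons":{"type":"number"}},"required":["moves"]}

```bash
mkdir -p pics; cat > h.py <<'E'
import numpy as np, cv2
from workcell import env, read_camera
def world(c):
    z=c["z_map"]; v,u=np.mgrid[:z.shape[0],:z.shape[1]]
    p=np.stack([(u-c["cx"])/c["fx"]*z,(v-c["cy"])/c["fy"]*z,z,np.ones_like(z)],-1)
    w=p@np.linalg.inv(c["camera_from_world"]).T
    w[z==0]=np.nan
    return w[...,:3]
E
python3 - <<'E'
from h import *
s=env.get_state(); print(s)
for n in("top","side"):
    c=read_camera(n); cv2.imwrite(f"pics/{n}0.png",c["image"]); np.savez(f"{n}0.npz",**c)
    print(n,c["fx"],c["camera_from_world"].round(3))
E
```

```text
{'clock': 0.0, 'joint_pos': array([ 1.20638810e+00,  3.14006307e-01,  4.49695911e-02,  1.30359164e+00,
       -7.93711338e-06,  1.43122173e+00]), 'qvel': array([ 5.12435197e-04, -8.21004180e-04,  1.00118638e-03,  8.35204646e-04,
        2.09470292e-05, -1.87780723e-04]), 'tau': array([-8.10156671e-04, -4.80623710e+01,  2.98536730e+01,  1.93646637e-02,
       -6.22366474e-05, -1.77813700e-06]), 'tcp_pos': array([0.12800601, 0.56004512, 0.23040167]), 'orientation': array([-2.24549936e-04,  1.12180133e-01,  9.93687465e-01, -8.88076346e-04]), 'wrist_force': array([ 1.28390589, -0.55796681, -0.19773917]), 'ft_torque': array([-0.01341727,  0.01363599,  0.00807614]), 'grip_force': 0.0, 'finger_gap': 0.08546012911631819}
top 413.759017288956 [[ 2.00e-03 -1.00e+00 -5.00e-03 -9.30e-02]
 [-9.72e-01 -1.00e-03 -2.35e-01  6.06e-01]
 [ 2.35e-01  5.00e-03 -9.72e-01  1.17e+00]
 [ 0.00e+00  0.00e+00  0.00e+00  1.00e+00]]
side 405.7868887843613 [[ 1.    -0.021 -0.013 -0.586]
 [-0.024 -0.652 -0.758  0.021]
 [ 0.007  0.758 -0.652  1.277]
 [ 0.     0.     0.     1.   ]]
```

View pics/top0.png

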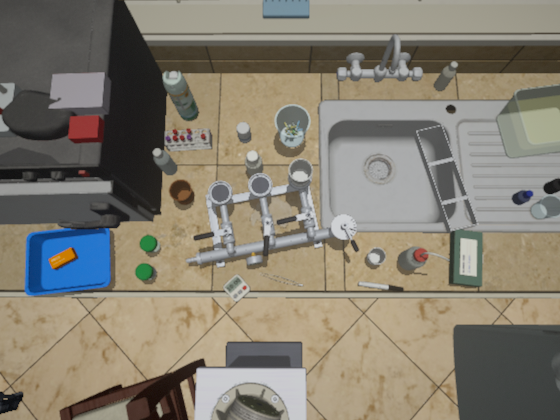

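View pics/side0.png

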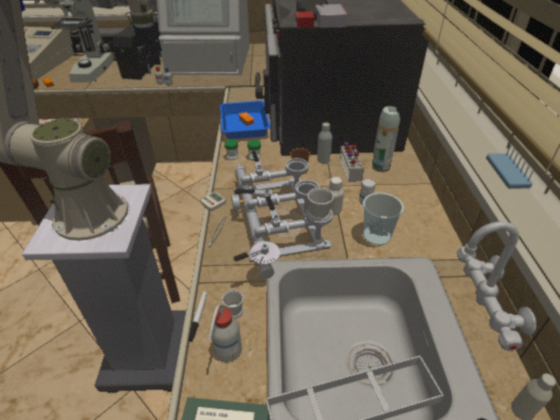

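The top view shows the funnel at the right place (300,172). Its lever points left (288,220) and is closed. The middle lever points to the front (266,242) and is open. The left lever (204,236) is closed. The bleed dial is at (343,228), with its pointer at (354,245).

```bash
python3 - <<'E'
from h import *
c=dict(np.load("top0.npz")); w=world(c); im=c["image"]
x0,y0,x1,y1=180,160,370,275
cv2.imwrite("pics/top_crop.png",cv2.resize(im[y0:y1,x0:x1],None,fx=4.2,fy=4.2,interpolation=cv2.INTER_CUBIC))
m=((im.max(2)<70)&(w[...,2]>.095)&(w[...,2]<.135)).astype(np.uint8)
m[:y0]=0;m[y1:]=0;m[:,:x0]=0;m[:,x1:]=0
n,l,st,ce=cv2.connectedComponentsWithStats(m)
for i in range(1,n):
    if st[i,4]<12: continue
    p=w[l==i]; q=p[:,:2]; mu=q.mean(0); uu,s,vt=np.linalg.svd(q-mu,full_matrices=False)
    t=(q-mu)@vt[0]
    print(ce[i].round(),st[i,4],p.mean(0).round(4),"dir",vt[0].round(3),"ext",t.min().round(3),t.max().round(3))
for u,v in[(221,193),(260,186),(300,172),(343,228),(195,261),(330,232),(300,178),(375,258),(415,258),(240,290)]: print((u,v),w[v,u].round(3))
E
```

```text
[284. 220.] 38 [ 0.5631 -0.0961  0.1241] dir [-0.3    0.954] ext -0.032 0.021
[203. 236.] 65 [0.5176 0.134  0.1237] dir [ 0.217 -0.976] ext -0.026 0.029
[265. 247.] 66 [ 0.4875 -0.0432  0.1234] dir [-1.     0.017] ext -0.03 0.024
[354. 245.] 31 [ 0.4922 -0.2933  0.119 ] dir [-0.904 -0.428] ext -0.014 0.015
(221, 193) [0.648 0.09  0.109]
(260, 186) [ 0.671 -0.024  0.103]
(300, 172) [ 0.712 -0.143  0.111]
(343, 228) [ 0.544 -0.265  0.108]
(195, 261) [0.461 0.18  0.   ]
(330, 232) [ 0.541 -0.233  0.059]
(300, 178) [ 0.694 -0.143  0.111]
(375, 258) [ 0.47  -0.376  0.003]
(415, 258) [ 0.456 -0.461  0.124]
(240, 290) [0.372 0.036 0.023]
```

View pics/top_crop.png

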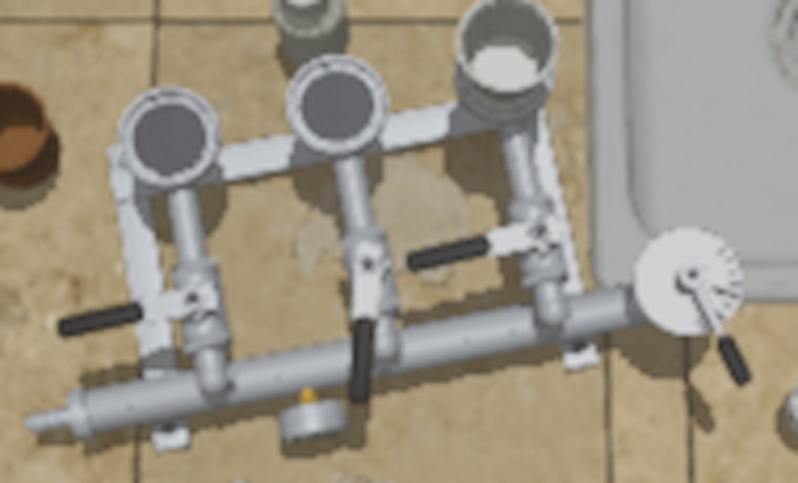

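```bash
cat > fit.py <<'E'
from h import *
def ray(c,u,v,z):
    T=np.linalg.inv(c["camera_from_world"]); d=T[:3,:3]@[(u-c["cx"])/c["fx"],(v-c["cy"])/c["fy"],1]
    return (T[:3,3]+d*(z-T[2,3])/d[2])[:2]
E
python3 - <<'E'
from fit import *
c=dict(np.load("top0.npz"))
cr=np.array([(196,299),(368,262),(541,231),(692,277),(169,138),(337,105)])
uv=cr/4.2+[180,160]-.4
zs=[.119,.119,.119,.116,.111,.111]
P=np.array([ray(c,*p,z) for p,z in zip(uv,zs)])
M=np.array([(0,120),(0,0),(0,-120),(-50,-215),(120,120),(120,0)])/1e3
mc,pc=M.mean(0),P.mean(0); a=M-mc;b=P-pc
yaw=np.arctan2((a[:,0]*b[:,1]-a[:,1]*b[:,0]).sum(),(a*b).sum())
R=np.array([[np.cos(yaw),-np.sin(yaw)],[np.sin(yaw),np.cos(yaw)]]); t=pc-R@mc
print("yaw",yaw,"t",t,"res mm\n",((P-(M@R.T+t))*1e3).round(1))
for n,(q) in dict(L=(0,120),M=(0,0),R=(0,-120),B=(-50,-215)).items(): print(n,(R@(np.array(q)/1e3)+t).round(4))
S=dict(L=((.5176,.134),(0,.12)),M=((.4875,-.0432),(0,0)),R=((.5631,-.0961),(0,-.12)),B=((.4922,-.2933),(-.05,-.215)))
for k,(s,q) in S.items():
    d=R.T@(np.array(s)-t)-q; print(k,"r",np.hypot(*d).round(4),"ang from left",np.arctan2(-d[0],d[1]).round(3),"from front",np.arctan2(-d[1],-d[0]).round(3))
np.savez("man.npz",R=R,t=t)
E
```

```text
yaw 0.1994448276090429 t [ 0.55663872 -0.04795064] res mm
 [[ 0.4 -0.5]
 [ 2.4  0.6]
 [ 0.4 -0.1]
 [-0.9  0.3]
 [-1.3 -0.4]
 [-1.   0.1]]
L [0.5329 0.0697]
M [ 0.5566 -0.048 ]
R [ 0.5804 -0.1656]
B [ 0.5502 -0.2686]
L r 0.0661 ang from left 0.034 from front -1.537
M r 0.0693 ang from left 1.303 from front -0.268
R r 0.0716 ang from left 0.045 from front -1.526
B r 0.0631 ang from left 1.774 from front 0.203
```

Request:
{"fn": "carry_out", "kwargs": {
  "moves": [
    {"tx": 2.6, "ty": -4.59, "wz": 0.06, "claw": 1},
    {"tx": 2.6, "ty": -4.59, "wz": 0.06, "claw": 1},
    {"tx": 2.6, "ty": -4.59, "wz": 0.06, "claw": 1},
    {"tx": 2.6, "ty": -4.59, "wz": 0.06, "claw": 1},
    {"tx": 2.6, "ty": -4.59, "wz": 0.06, "claw": 1},
    {"tx": 2.6, "ty": -4.59, "wz": 0.06, "claw": 1},
    {"tx": 2.6, "ty": -4.59, "wz": 0.06, "claw": 1},
    {"tx": 2.6, "ty": -4.59, "claw": 1}
  ],
  "newtons": 20
}}

```text
invalid input at $.moves[0]: expected keys tx, ty, tz, wx, wy, wz, claw
```

Request:
{"fn": "carry_out", "kwargs": {
  "moves": [
    {"tx": 2.6, "ty": -4.59, "claw": 1},
    {"tx": 2.6, "ty": -4.59, "claw": 1},
    {"tx": 2.6, "ty": -4.59, "claw": 1},
    {"tx": 2.6, "ty": -4.59, "claw": 1},
    {"tx": 2.6, "ty": -4.59, "claw": 1},
    {"tx": 2.6, "ty": -4.59, "claw": 1},
    {"claw": 1},
    {"claw": 1}
  ]
}}

```text
invalid input at $.moves[0]: expected keys tx, ty, tz, wx, wy, wz, claw
```

```bash
cat > go.py <<'E'
import sys
from fit import *
# go.py Mx,My;...  manifold-frame mm waypoints relative to the named pivot -> world deltas (cm) from the present TCP
m=np.load("man.npz"); off=dict(L=(0,120),M=(0,0),R=(0,-120),B=(-50,-215))[sys.argv[1]]
s=env.get_state(); p=s["tcp_pos"]; print(s["clock"],p.round(4),s["finger_gap"],s["wrist_force"].round(1),s["orientation"].round(3))
print("here in frame",((m["R"].T@(p[:2]-m["t"]))*1e3-off).round(1))
q=p[:2]
for a in sys.argv[2:]:
    w=m["R"]@((np.array(eval(a))+off)/1e3)+m["t"]; print(a,((w-q)*100).round(2)); q=w
E
python3 go.py M -70,-20 -69,0 -60,22 -47,42 -33,57 -24,65 -19,68
python3 - <<'E'
from h import *
cv2.imwrite("pics/w1.png",read_camera("wrist")["image"])
E
```

```text
0.1 [0.128  0.5601 0.2305] 0.08564992842345534 [-0.6  0.4 -0.1] [-0.     0.112  0.994 -0.001]
here in frame [-299.7  680.9]
-70,-20 [ 36.4  -64.15]
-69,0 [-0.3   1.98]
-60,22 [0.45 2.33]
-47,42 [0.88 2.22]
-33,57 [1.08 1.75]
-24,65 [0.72 0.96]
-19,68 [0.43 0.39]
```

View pics/w1.png

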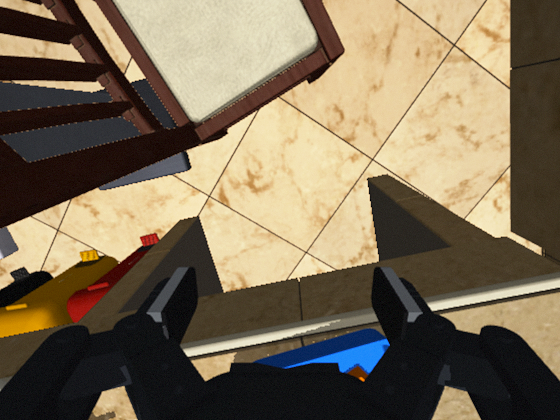

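The moves were refused because every key must be given, so the arm has not moved. The wrist picture shows only the floor and the two fingers. I'll send the moves again with all the keys.

Request:
{"fn": "carry_out", "kwargs": {
  "moves": [
    {"tx": 2.6, "ty": -4.59, "tz": 0, "wx": 0, "wy": 0, "wz": 0.06, "claw": 1},
    {"tx": 2.6, "ty": -4.59, "tz": 0, "wx": 0, "wy": 0, "wz": 0.06, "claw": 1},
    {"tx": 2.6, "ty": -4.59, "tz": 0, "wx": 0, "wy": 0, "wz": 0.06, "claw": 1},
    {"tx": 2.6, "ty": -4.59, "tz": 0, "wx": 0, "wy": 0, "wz": 0.06, "claw": 1},
    {"tx": 2.6, "ty": -4.59, "tz": 0, "wx": 0, "wy": 0, "wz": 0.06, "claw": 1},
    {"tx": 2.6, "ty": -4.59, "tz": 0, "wx": 0, "wy": 0, "wz": 0.06, "claw": 1},
    {"tx": 2.6, "ty": -4.59, "tz": 0, "wx": 0, "wy": 0, "wz": 0.06, "claw": 1},
    {"tx": 2.6, "ty": -4.59, "tz": 0, "wx": 0, "wy": 0, "wz": 0, "claw": 1}
  ],
  "newtons": 20
}}

```text
clock: 1.15
tcp_pos: [0.3367, 0.1918, 0.2313]
orientation: [0.0, -0.098, 0.995, 0.0]
wrist_force: [1.4, -0.8, 0.2]
finger_gap: 0.0002
grip_force: 0.0
```

Request:
{"fn": "carry_out", "kwargs": {
  "moves": [
    {"tx": 2.6, "ty": -4.59, "tz": 0, "wx": 0, "wy": 0, "wz": 0, "claw": 1},
    {"tx": 2.6, "ty": -4.59, "tz": 0, "wx": 0, "wy": 0, "wz": 0, "claw": 1},
    {"tx": 2.6, "ty": -4.59, "tz": 0, "wx": 0, "wy": 0, "wz": 0, "claw": 1},
    {"tx": 2.6, "ty": -4.59, "tz": 0, "wx": 0, "wy": 0, "wz": 0, "claw": 1},
    {"tx": 2.6, "ty": -4.59, "tz": 0, "wx": 0, "wy": 0, "wz": 0, "claw": 1},
    {"tx": 2.6, "ty": -4.59, "tz": 0, "wx": 0, "wy": 0, "wz": 0, "claw": 1},
    {"tx": 0, "ty": 0, "tz": 0, "wx": 0, "wy": 0, "wz": 0, "claw": 1},
    {"tx": 0, "ty": 0, "tz": 0, "wx": 0, "wy": 0, "wz": 0, "claw": 1}
  ]
}}

```text
clock: 2.15
tcp_pos: [0.4915, -0.0818, 0.2308]
orientation: [-0.001, -0.097, 0.995, 0.001]
wrist_force: [0.2, -0.1, 0.1]
finger_gap: 0.0002
grip_force: 0.0
```

```bash
python3 go.py M -70,-20 -69,0 -60,22 -47,42 -33,57 -24,65 -19,68
python3 - <<'E'
from h import *
cv2.imwrite("pics/w2.png",read_camera("wrist")["image"])
E
```

```text
2.15 [ 0.4915 -0.0818  0.2308] 0.00019759680097368107 [ 0.2 -0.1  0.1] [-0.001 -0.097  0.995  0.001]
here in frame [-70.6 -20.2]
-70,-20 [0.05 0.03]
-69,0 [-0.3   1.98]
-60,22 [0.45 2.33]
-47,42 [0.88 2.22]
-33,57 [1.08 1.75]
-24,65 [0.72 0.96]
-19,68 [0.43 0.39]
```

View pics/w2.png

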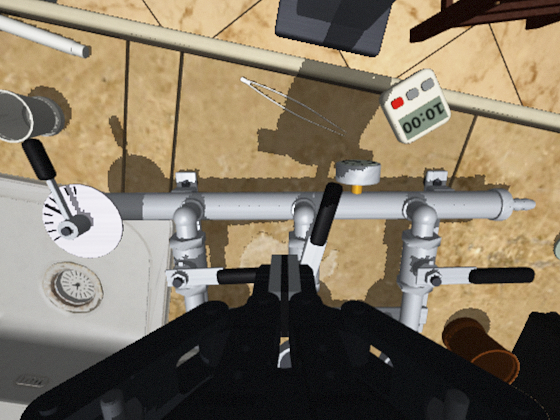

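The wrist view (front is up) shows the middle lever at (325,215) just left of the shut fingertip, with clear space below the tip. Next I descend and push.

Request:
{"fn": "carry_out", "kwargs": {
  "moves": [
    {"tx": 0, "ty": 0, "tz": -5, "wx": 0, "wy": 0, "wz": 0, "claw": 1},
    {"tx": 0, "ty": 0, "tz": -5, "wx": 0, "wy": 0, "wz": 0, "claw": 1},
    {"tx": 0, "ty": 0, "tz": -2.2, "wx": 0, "wy": 0, "wz": 0, "claw": 1},
    {"tx": 0, "ty": 0, "tz": 0, "wx": 0, "wy": 0, "wz": 0, "claw": 1}
  ]
}}

```text
clock: 2.7
tcp_pos: [0.4901, -0.0801, 0.108]
orientation: [-0.002, -0.098, 0.995, 0.001]
wrist_force: [-0.3, -0.4, 0.3]
finger_gap: 0.0002
grip_force: 0.0
```

Request:
{"fn": "carry_out", "kwargs": {
  "moves": [
    {"tx": -0.15, "ty": 1, "tz": 0, "wx": 0, "wy": 0, "wz": 0, "claw": 1},
    {"tx": -0.15, "ty": 1, "tz": 0, "wx": 0, "wy": 0, "wz": 0, "claw": 1},
    {"tx": 0.22, "ty": 1.15, "tz": 0, "wx": 0, "wy": 0, "wz": 0, "claw": 1},
    {"tx": 0.22, "ty": 1.15, "tz": 0, "wx": 0, "wy": 0, "wz": 0, "claw": 1}
  ]
}}

```text
clock: 3.2
tcp_pos: [0.4944, -0.0387, 0.1103]
orientation: [0.001, -0.097, 0.995, -0.001]
wrist_force: [0.6, -5.1, 1.7]
finger_gap: 0.0
grip_force: 2.0
```

Request:
{"fn": "carry_out", "kwargs": {
  "moves": [
    {"tx": 0.44, "ty": 1.11, "tz": 0, "wx": 0, "wy": 0, "wz": 0, "claw": 1},
    {"tx": 0.44, "ty": 1.11, "tz": 0, "wx": 0, "wy": 0, "wz": 0, "claw": 1},
    {"tx": 0.54, "ty": 0.87, "tz": 0, "wx": 0, "wy": 0, "wz": 0, "claw": 1},
    {"tx": 0.54, "ty": 0.87, "tz": 0, "wx": 0, "wy": 0, "wz": 0, "claw": 1},
    {"tx": 0.72, "ty": 0.96, "tz": 0, "wx": 0, "wy": 0, "wz": 0, "claw": 1},
    {"tx": 0, "ty": 0, "tz": 0, "wx": 0, "wy": 0, "wz": 0, "claw": 1}
  ]
}}

```text
clock: 3.95
tcp_pos: [0.5211, 0.0116, 0.1091]
orientation: [0.0, -0.098, 0.995, 0.001]
wrist_force: [0.3, -0.2, 0.1]
finger_gap: 0.0002
grip_force: 0.0
```

```bash
python3 go.py M -19,68 -17,68
```

```text
3.95 [0.5211 0.0116 0.1091] 0.00018975477814578813 [ 0.3 -0.2  0.1] [ 0.    -0.098  0.995  0.001]
here in frame [-23.1  65.4]
-19,68 [0.35 0.33]
-17,68 [0.2  0.04]
```

Request:
{"fn": "carry_out", "kwargs": {
  "moves": [
    {"tx": 0.35, "ty": 0.3, "tz": 0, "wx": 0, "wy": 0, "wz": 0, "claw": 1},
    {"tx": 0.2, "ty": 0.04, "tz": 0, "wx": 0, "wy": 0, "wz": 0, "claw": 1},
    {"tx": 0, "ty": 0, "tz": 0, "wx": 0, "wy": 0, "wz": 0, "claw": 1}
  ]
}}

```text
clock: 4.32
tcp_pos: [0.5249, 0.0138, 0.1091]
orientation: [-0.001, -0.097, 0.995, 0.0]
wrist_force: [-4.1, -0.2, 1.1]
finger_gap: 0.0003
grip_force: 2.4
```

```bash
cat > look.py <<'E'
import sys
from fit import *
m=np.load("man.npz"); c=read_camera("top"); w=world(c); im=c["image"]; np.savez("last.npz",**c)
q=(w[...,:2]-m["t"])@m["R"]
D=(im.max(2)<70)&(w[...,2]>.110)&(w[...,2]<.130)
for k,o in dict(L=(0,.12),M=(0,0),R=(0,-.12),B=(-.05,-.215)).items():
    d=q-o; r=np.hypot(d[...,0],d[...,1]); s=D&(r>.04)&(r<.1)
    a=np.arctan2(-d[...,0],d[...,1])[s]
    if k=="B": a=a-np.pi/2
    s2=r[s]
    print(k,s.sum(),np.median(a).round(3) if len(a) else None,"spread",a.std().round(2))
cv2.imwrite(f"pics/{sys.argv[1]}.png",cv2.resize(im[160:275,180:370],None,fx=4.2,fy=4.2,interpolation=cv2.INTER_CUBIC))
E
python3 look.py t1; python3 go.py M -10,68
```

```text
L 0 None spread nan
M 27 2.971 spread 3.03
R 41 0.04 spread 0.06
B 25 0.176 spread 0.05
4.375 [0.5249 0.0137 0.1092] -6.0556173202082526e-05 [-5.8 -0.8  1.9] [-0.001 -0.097  0.995  0.   ]
here in frame [-18.9  66.8]
-10,68 [0.84 0.3 ]
  ret = _var(a, axis=axis, dtype=dtype, out=out, ddof=ddof,
  arrmean = um.true_divide(arrmean, div, out=arrmean,
  ret = ret.dtype.type(ret / rcount)
```

Request:
{"fn": "carry_out", "kwargs": {
  "moves": [
    {"tx": 0.3, "ty": 0.06, "tz": 0, "wx": 0, "wy": 0, "wz": 0, "claw": 1},
    {"tx": 0.2, "ty": 0.04, "tz": 0, "wx": 0, "wy": 0, "wz": 0, "claw": 1},
    {"tx": 0, "ty": 0, "tz": 0, "wx": 0, "wy": 0, "wz": 0, "claw": 1}
  ]
}}

```text
clock: 4.75
tcp_pos: [0.5252, 0.0139, 0.1089]
orientation: [-0.005, -0.097, 0.995, -0.0]
wrist_force: [-18.2, -4.4, 11.1]
finger_gap: 0.0003
grip_force: 9.3
```

```bash
python3 go.py M -30,68
```

```text
4.75 [0.5252 0.0139 0.1089] 0.0002788304246306596 [-18.2  -4.4  11.1] [-0.005 -0.097  0.995 -0.   ]
here in frame [-18.6  66.8]
-30,68 [-1.15 -0.11]
```

Request:
{"fn": "carry_out", "kwargs": {
  "moves": [
    {"tx": -1.4, "ty": -0.3, "tz": 0, "wx": 0, "wy": 0, "wz": 0, "claw": 1},
    {"tx": -1.4, "ty": -0.3, "tz": 0, "wx": 0, "wy": 0, "wz": 0, "claw": 1},
    {"tx": 0, "ty": 0, "tz": 5, "wx": 0, "wy": 0, "wz": 0, "claw": 1},
    {"tx": 0, "ty": 0, "tz": 0, "wx": 0, "wy": 0, "wz": 0, "claw": 1}
  ]
}}

```text
clock: 5.25
tcp_pos: [0.5058, 0.0081, 0.1632]
orientation: [0.004, -0.097, 0.995, -0.001]
wrist_force: [0.4, -0.5, -0.7]
finger_gap: 0.0002
grip_force: 0.0
```

```bash
python3 go.py R 30,68 18,68 0,69 -22,66 -42,56 -58,40 -67,25 -68,18
```

```text
5.25 [0.5058 0.0081 0.1632] 0.00020359935959321992 [ 0.4 -0.5 -0.7] [ 0.004 -0.097  0.995 -0.001]
here in frame [-38.8 185.1]
30,68 [  9.06 -10.11]
18,68 [-1.18 -0.24]
0,69 [-1.78 -0.26]
-22,66 [-2.1  -0.73]
-42,56 [-1.76 -1.38]
-58,40 [-1.25 -1.89]
-67,25 [-0.58 -1.65]
-68,18 [ 0.04 -0.71]
```

Request:
{"fn": "carry_out", "kwargs": {
  "moves": [
    {"tx": 3, "ty": -3.37, "tz": 0, "wx": 0, "wy": 0, "wz": 0, "claw": 1},
    {"tx": 3, "ty": -3.37, "tz": 0, "wx": 0, "wy": 0, "wz": 0, "claw": 1},
    {"tx": 3.06, "ty": -3.37, "tz": 0, "wx": 0, "wy": 0, "wz": 0, "claw": 1},
    {"tx": 0, "ty": 0, "tz": 0, "wx": 0, "wy": 0, "wz": 0, "claw": 1},
    {"tx": 0, "ty": 0, "tz": 0, "wx": 0, "wy": 0, "wz": 0, "claw": 1}
  ]
}}

```text
clock: 5.88
tcp_pos: [0.593, -0.0923, 0.1586]
orientation: [-0.0, -0.097, 0.995, 0.0]
wrist_force: [0.1, -0.3, -0.3]
finger_gap: 0.0001
grip_force: 0.0
```

```bash
python3 look.py t1; python3 go.py R 30,68 18,68 0,69 -22,66 -42,56 -58,40 -67,25 -68,18
```

```text
L 33 0.035 spread 0.04
M 21 3.072 spread 2.44
R 19 0.083 spread 0.06
B 29 0.192 spread 0.04
5.925 [ 0.5927 -0.0919  0.1589] 0.00011530050971126688 [0.8 0.4 0.4] [-0.    -0.098  0.995  0.   ]
here in frame [26.7 69.8]
30,68 [ 0.36 -0.11]
18,68 [-1.18 -0.24]
0,69 [-1.78 -0.26]
-22,66 [-2.1  -0.73]
-42,56 [-1.76 -1.38]
-58,40 [-1.25 -1.89]
-67,25 [-0.58 -1.65]
-68,18 [ 0.04 -0.71]
```

Request:
{"fn": "carry_out", "kwargs": {
  "moves": [
    {"tx": 0.4, "ty": -0.1, "tz": 0, "wx": 0, "wy": 0, "wz": 0, "claw": 1},
    {"tx": 0, "ty": 0, "tz": -3, "wx": 0, "wy": 0, "wz": 0, "claw": 1},
    {"tx": 0, "ty": 0, "tz": -2.05, "wx": 0, "wy": 0, "wz": 0, "claw": 1},
    {"tx": 0, "ty": 0, "tz": 0, "wx": 0, "wy": 0, "wz": 0, "claw": 1},
    {"tx": -1.18, "ty": -0.24, "tz": 0, "wx": 0, "wy": 0, "wz": 0, "claw": 1},
    {"tx": -0.9, "ty": -0.13, "tz": 0, "wx": 0, "wy": 0, "wz": 0, "claw": 1},
    {"tx": -0.9, "ty": -0.13, "tz": 0, "wx": 0, "wy": 0, "wz": 0, "claw": 1}
  ]
}}

```text
clock: 6.8
tcp_pos: [0.5686, -0.0991, 0.1101]
orientation: [0.002, -0.097, 0.995, -0.001]
wrist_force: [4.5, -0.8, -0.6]
finger_gap: 0.0002
grip_force: 1.8
```

Request:
{"fn": "carry_out", "kwargs": {
  "moves": [
    {"tx": -1.05, "ty": -0.36, "tz": 0, "wx": 0, "wy": 0, "wz": 0, "claw": 1},
    {"tx": -1.05, "ty": -0.36, "tz": 0, "wx": 0, "wy": 0, "wz": 0, "claw": 1},
    {"tx": -0.88, "ty": -0.69, "tz": 0, "wx": 0, "wy": 0, "wz": 0, "claw": 1},
    {"tx": -0.88, "ty": -0.69, "tz": 0, "wx": 0, "wy": 0, "wz": 0, "claw": 1},
    {"tx": -0.63, "ty": -0.95, "tz": 0, "wx": 0, "wy": 0, "wz": 0, "claw": 1},
    {"tx": -0.63, "ty": -0.95, "tz": 0, "wx": 0, "wy": 0, "wz": 0, "claw": 1},
    {"tx": -0.5, "ty": -1.2, "tz": 0, "wx": 0, "wy": 0, "wz": 0, "claw": 1},
    {"tx": 0, "ty": 0, "tz": 0, "wx": 0, "wy": 0, "wz": 0, "claw": 1}
  ]
}}

```text
clock: 7.8
tcp_pos: [0.5102, -0.1518, 0.1084]
orientation: [-0.001, -0.096, 0.995, -0.0]
wrist_force: [-0.1, 0.0, 0.3]
finger_gap: -0.0002
grip_force: 0.0
```

```bash
python3 go.py R -68,24 -68,18
```

```text
7.8 [ 0.5102 -0.1518  0.1084] -0.00021673479340859347 [-0.1  0.   0.3] [-0.001 -0.096  0.995 -0.   ]
here in frame [-66.1  27.4]
-68,24 [-0.12 -0.37]
-68,18 [ 0.12 -0.59]
```

Request:
{"fn": "carry_out", "kwargs": {
  "moves": [
    {"tx": 0, "ty": -0.5, "tz": 0, "wx": 0, "wy": 0, "wz": 0, "claw": 1},
    {"tx": 0.05, "ty": -0.3, "tz": 0, "wx": 0, "wy": 0, "wz": 0, "claw": 1},
    {"tx": 0, "ty": 0, "tz": 0, "wx": 0, "wy": 0, "wz": 0, "claw": 1}
  ]
}}

```text
clock: 8.18
tcp_pos: [0.511, -0.1581, 0.1083]
orientation: [-0.001, -0.097, 0.995, 0.001]
wrist_force: [-3.7, 3.5, 1.4]
finger_gap: 0.0002
grip_force: 1.7
```

Request:
{"fn": "carry_out", "kwargs": {
  "moves": [
    {"tx": 0.05, "ty": -0.3, "tz": 0, "wx": 0, "wy": 0, "wz": 0, "claw": 1},
    {"tx": 0, "ty": 0, "tz": 0, "wx": 0, "wy": 0, "wz": 0, "claw": 1}
  ]
}}

```text
clock: 8.43
tcp_pos: [0.511, -0.1585, 0.1082]
orientation: [-0.001, -0.098, 0.995, 0.003]
wrist_force: [-4.2, 10.5, 3.7]
finger_gap: 0.0
grip_force: 5.9
```

```bash
python3 go.py R -68,18
```

```text
8.425 [ 0.511  -0.1585  0.1082] 2.2193063618027685e-05 [-4.2 10.5  3.7] [-0.001 -0.098  0.995  0.003]
here in frame [-66.6  20.7]
-68,18 [-0.08 -0.29]
```

Request:
{"fn": "carry_out", "kwargs": {
  "moves": [
    {"tx": 0, "ty": 0.9, "tz": 0, "wx": 0, "wy": 0, "wz": 0, "claw": 1},
    {"tx": 0, "ty": 1, "tz": 0, "wx": 0, "wy": 0, "wz": 0, "claw": 1},
    {"tx": 0, "ty": 0, "tz": 5, "wx": 0, "wy": 0, "wz": 0, "claw": 1},
    {"tx": 0, "ty": 0, "tz": 0, "wx": 0, "wy": 0, "wz": 0, "claw": 1},
    {"tx": 0, "ty": 0, "tz": 0, "wx": 0, "wy": 0, "wz": 0, "claw": 1}
  ]
}}

```text
clock: 9.05
tcp_pos: [0.513, -0.1427, 0.159]
orientation: [0.001, -0.098, 0.995, -0.001]
wrist_force: [-0.6, 0.3, -0.1]
finger_gap: -0.0
grip_force: 0.0
```

```bash
python3 go.py B -77,22 -75,8 -70,-10.5 -60,-27 -51,-36 -48.6,-37.7
```

```text
9.05 [ 0.513  -0.1427  0.159 ] -7.033942805649616e-06 [-0.6  0.3 -0.1] [ 0.001 -0.098  0.995 -0.001]
here in frame [-11.5 130.8]
-77,22 [ -4.26 -11.96]
-75,8 [ 0.47 -1.33]
-70,-10.5 [ 0.86 -1.71]
-60,-27 [ 1.31 -1.42]
-51,-36 [ 1.06 -0.7 ]
-48.6,-37.7 [ 0.27 -0.12]
```

Request:
{"fn": "carry_out", "kwargs": {
  "moves": [
    {"tx": -2.1, "ty": -4, "tz": 0, "wx": 0, "wy": 0, "wz": 0, "claw": 1},
    {"tx": -2.16, "ty": -4, "tz": 0, "wx": 0, "wy": 0, "wz": 0, "claw": 1},
    {"tx": 0, "ty": -3.96, "tz": 0, "wx": 0, "wy": 0, "wz": 0, "claw": 1},
    {"tx": 0, "ty": 0, "tz": 0, "wx": 0, "wy": 0, "wz": 0, "claw": 1},
    {"tx": 0, "ty": 0, "tz": -3, "wx": 0, "wy": 0, "wz": 0, "claw": 1},
    {"tx": 0, "ty": 0, "tz": -2.3, "wx": 0, "wy": 0, "wz": 0, "claw": 1},
    {"tx": 0, "ty": 0, "tz": 0, "wx": 0, "wy": 0, "wz": 0, "claw": 1}
  ]
}}

```text
clock: 9.93
tcp_pos: [0.4681, -0.26, 0.1033]
orientation: [-0.002, -0.098, 0.995, 0.002]
wrist_force: [0.0, 0.1, 0.6]
finger_gap: 0.0004
grip_force: 0.0
```

Request:
{"fn": "carry_out", "kwargs": {
  "moves": [
    {"tx": 0.47, "ty": -1.33, "tz": 0, "wx": 0, "wy": 0, "wz": 0, "claw": 1},
    {"tx": 0.43, "ty": -0.86, "tz": 0, "wx": 0, "wy": 0, "wz": 0, "claw": 1},
    {"tx": 0.43, "ty": -0.86, "tz": 0, "wx": 0, "wy": 0, "wz": 0, "claw": 1},
    {"tx": 0.66, "ty": -0.71, "tz": 0, "wx": 0, "wy": 0, "wz": 0, "claw": 1},
    {"tx": 0.65, "ty": -0.71, "tz": 0, "wx": 0, "wy": 0, "wz": 0, "claw": 1},
    {"tx": 0, "ty": 0, "tz": 0, "wx": 0, "wy": 0, "wz": 0, "claw": 1}
  ]
}}

```text
clock: 10.68
tcp_pos: [0.4973, -0.3078, 0.1059]
orientation: [0.001, -0.097, 0.995, -0.0]
wrist_force: [-0.4, 0.4, 0.7]
finger_gap: -0.0002
grip_force: 0.0
```

```bash
python3 go.py B -51,-36 -48.6,-37.7; python3 look.py t3
```

```text
10.675 [ 0.4973 -0.3078  0.1059] -0.00018543173137516115 [-0.4  0.4  0.7] [ 0.001 -0.097  0.995 -0.   ]
here in frame [-59.7 -27.9]
-51,-36 [ 1.01 -0.62]
-48.6,-37.7 [ 0.27 -0.12]
L 87 0.039 spread 1.77
M 40 0.014 spread 0.06
R 50 1.563 spread 0.06
B 27 -1.418 spread 0.15
```

View pics/t3.png

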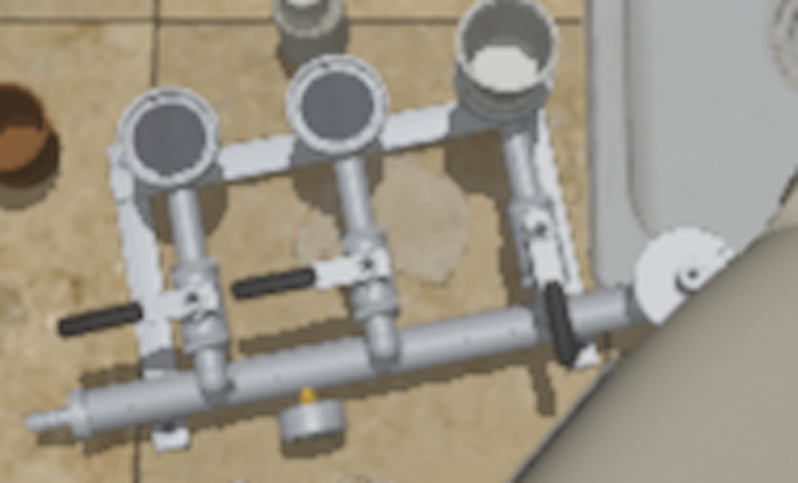

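The picture shows the middle lever across its pipe (275,282) and the funnel lever along its pipe (560,320). Both measure at their stops. The arm hides the pointer, so I'll finish the push slowly, back off and measure.

Request:
{"fn": "carry_out", "kwargs": {
  "moves": [
    {"tx": 0.34, "ty": -0.21, "tz": 0, "wx": 0, "wy": 0, "wz": 0, "claw": 1},
    {"tx": 0.34, "ty": -0.21, "tz": 0, "wx": 0, "wy": 0, "wz": 0, "claw": 1},
    {"tx": 0.33, "ty": -0.2, "tz": 0, "wx": 0, "wy": 0, "wz": 0, "claw": 1},
    {"tx": 0, "ty": 0, "tz": 0, "wx": 0, "wy": 0, "wz": 0, "claw": 1}
  ]
}}

```text
clock: 11.22
tcp_pos: [0.5067, -0.3133, 0.1058]
orientation: [0.0, -0.097, 0.995, -0.0]
wrist_force: [-0.6, 0.7, -0.1]
finger_gap: -0.0002
grip_force: 0.5
```

Request:
{"fn": "carry_out", "kwargs": {
  "moves": [
    {"tx": -1.2, "ty": 0.7, "tz": 0, "wx": 0, "wy": 0, "wz": 0, "claw": 1},
    {"tx": 0, "ty": 0, "tz": 4, "wx": 0, "wy": 0, "wz": 0, "claw": 1},
    {"tx": 0, "ty": 0, "tz": 4, "wx": 0, "wy": 0, "wz": 0, "claw": 1},
    {"tx": -2, "ty": 5, "tz": 0, "wx": 0, "wy": 0, "wz": 0, "claw": 1},
    {"tx": -2, "ty": 5, "tz": 0, "wx": 0, "wy": 0, "wz": 0, "claw": 1},
    {"tx": 0, "ty": 5, "tz": 0, "wx": 0, "wy": 0, "wz": 0, "claw": 1},
    {"tx": 0, "ty": 5, "tz": 0, "wx": 0, "wy": 0, "wz": 0, "claw": 1},
    {"tx": 0, "ty": 5, "tz": 0, "wx": 0, "wy": 0, "wz": 0, "claw": 1}
  ]
}}

```text
clock: 12.22
tcp_pos: [0.455, -0.0544, 0.1864]
orientation: [0.001, -0.097, 0.995, 0.0]
wrist_force: [0.7, 0.3, 0.8]
finger_gap: 0.0003
grip_force: 0.0
```

```bash
python3 look.py t4; python3 - <<'E'
import cv2,numpy as np
im=np.load("last.npz")["image"]; cv2.imwrite("pics/t4b.png",cv2.resize(im[205:275,300:380],None,fx=7,fy=7,interpolation=cv2.INTER_CUBIC))
E
```

```text
L 59 0.028 spread 0.05
M 0 None spread nan
R 51 1.561 spread 0.06
B 55 0.848 spread 1.15
  ret = _var(a, axis=axis, dtype=dtype, out=out, ddof=ddof,
  arrmean = um.true_divide(arrmean, div, out=arrmean,
  ret = ret.dtype.type(ret / rcount)
```

View pics/t4b.png

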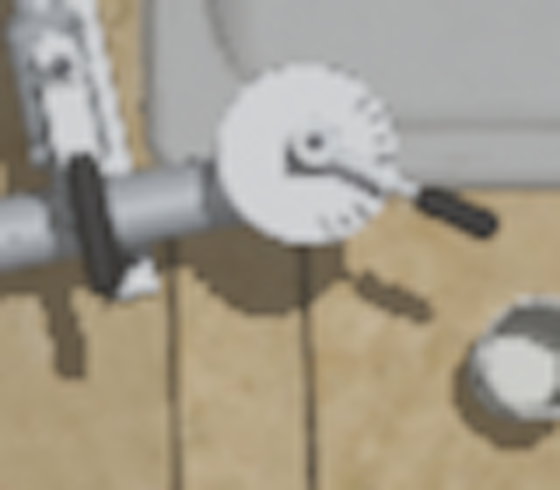

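The pointer's sleeve is at (457,210), close to the target and possibly a little short. I'll measure it with the funnel lever masked out.

```bash
python3 - <<'E'
from fit import *
m=np.load("man.npz"); c=dict(np.load("last.npz")); w=world(c); im=c["image"]
q=(w[...,:2]-m["t"])@m["R"]-[-.05,-.215]
s=(im.max(2)<70)&(w[...,2]>.1)&(w[...,2]<.13)&(q[...,1]<0)&(np.hypot(q[...,0],q[...,1])<.1)
p=q[s]; a=np.arctan2(-p[:,1],-p[:,0]); print(len(p),a.mean(),np.median(a),p.mean(0),"line",np.linalg.svd(p-p.mean(0))[2][0])
for z in(.113,.119):
  for u,v in[(488,222),(425,197),(457,209)]:
    d=m["R"].T@(ray(c,u/7+300-.4,v/7+205-.4,z)-m["t"])-[-.05,-.215]; print(z,np.hypot(*d),np.arctan2(-d[1],-d[0]))
E
```

```text
29 0.9022053187859186 0.8994286650512475 [-0.04045463 -0.05126374] line [-0.59890018 -0.80082368]
0.113 0.07697995077932433 0.9496901584991058
0.113 0.04976147920417386 0.9315780263640544
0.113 0.06349120277403518 0.9469488119029326
0.119 0.07629806306122576 0.9304802379609531
0.119 0.04925413135288117 0.9017125443481051
0.119 0.06288576614229385 0.9236281294995756
```

The pointer is at about 0.925, so it needs another 0.12 rad (7.7 mm at the sleeve). I'll return by the same path.

Request:
{"fn": "carry_out", "kwargs": {
  "moves": [
    {"tx": 0, "ty": -5, "tz": 0, "wx": 0, "wy": 0, "wz": 0, "claw": 1},
    {"tx": 0, "ty": -5, "tz": 0, "wx": 0, "wy": 0, "wz": 0, "claw": 1},
    {"tx": 0, "ty": -5, "tz": 0, "wx": 0, "wy": 0, "wz": 0, "claw": 1},
    {"tx": 2, "ty": -5, "tz": 0, "wx": 0, "wy": 0, "wz": 0, "claw": 1},
    {"tx": 2, "ty": -5, "tz": 0, "wx": 0, "wy": 0, "wz": 0, "claw": 1},
    {"tx": 0, "ty": 0, "tz": -4, "wx": 0, "wy": 0, "wz": 0, "claw": 1},
    {"tx": 0, "ty": 0, "tz": -3.9, "wx": 0, "wy": 0, "wz": 0, "claw": 1},
    {"tx": 0, "ty": 0, "tz": 0, "wx": 0, "wy": 0, "wz": 0, "claw": 1}
  ]
}}

```text
clock: 13.28
tcp_pos: [0.4926, -0.3047, 0.1039]
orientation: [-0.002, -0.097, 0.995, 0.002]
wrist_force: [-0.5, 0.4, -0.2]
finger_gap: 0.0001
grip_force: 0.0
```

Request:
{"fn": "carry_out", "kwargs": {
  "moves": [
    {"tx": 0.7, "ty": -0.4, "tz": 0, "wx": 0, "wy": 0, "wz": 0, "claw": 1},
    {"tx": 0.5, "ty": -0.3, "tz": 0, "wx": 0, "wy": 0, "wz": 0, "claw": 1},
    {"tx": 0.25, "ty": -0.1, "tz": 0, "wx": 0, "wy": 0, "wz": 0, "claw": 1},
    {"tx": 0.25, "ty": -0.1, "tz": 0, "wx": 0, "wy": 0, "wz": 0, "claw": 1},
    {"tx": 0.22, "ty": -0.08, "tz": 0, "wx": 0, "wy": 0, "wz": 0, "claw": 1},
    {"tx": 0, "ty": 0, "tz": 0, "wx": 0, "wy": 0, "wz": 0, "claw": 1},
    {"tx": 0, "ty": 0, "tz": 0, "wx": 0, "wy": 0, "wz": 0, "claw": 1}
  ]
}}

```text
clock: 14.15
tcp_pos: [0.5138, -0.3158, 0.1068]
orientation: [0.0, -0.098, 0.995, 0.0]
wrist_force: [-1.0, -0.9, 0.3]
finger_gap: 0.0
grip_force: 0.4
```

Request:
{"fn": "carry_out", "kwargs": {
  "moves": [
    {"tx": -1.9, "ty": 1, "tz": 0, "wx": 0, "wy": 0, "wz": 0, "claw": 1},
    {"tx": 0, "ty": 0, "tz": 4, "wx": 0, "wy": 0, "wz": 0, "claw": 1},
    {"tx": 0, "ty": 0, "tz": 4, "wx": 0, "wy": 0, "wz": 0, "claw": 1},
    {"tx": -2, "ty": 5, "tz": 0, "wx": 0, "wy": 0, "wz": 0, "claw": 1},
    {"tx": -2, "ty": 5, "tz": 0, "wx": 0, "wy": 0, "wz": 0, "claw": 1},
    {"tx": 0, "ty": 5, "tz": 0, "wx": 0, "wy": 0, "wz": 0, "claw": 1},
    {"tx": 0, "ty": 5, "tz": 0, "wx": 0, "wy": 0, "wz": 0, "claw": 1},
    {"tx": 0, "ty": 5, "tz": 0, "wx": 0, "wy": 0, "wz": 0, "claw": 1}
  ]
}}

```text
clock: 15.15
tcp_pos: [0.4548, -0.0543, 0.1871]
orientation: [0.001, -0.097, 0.995, 0.0]
wrist_force: [0.7, 0.1, 0.2]
finger_gap: -0.0002
grip_force: 0.0
```

```bash
python3 look.py t5 2>/dev/null; python3 - <<'E'
from fit import *
m=np.load("man.npz"); c=dict(np.load("last.npz")); w=world(c); im=c["image"]
q=(w[...,:2]-m["t"])@m["R"]-[-.05,-.215]
s=(im.max(2)<70)&(w[...,2]>.1)&(w[...,2]<.13)&(q[...,1]<0)&(np.hypot(q[...,0],q[...,1])<.1)
p=q[s]; a=np.arctan2(-p[:,1],-p[:,0]); print(len(p),a.mean(),np.median(a))
cv2.imwrite("pics/t5b.png",cv2.resize(im[205:275,300:380],None,fx=7,fy=7,interpolation=cv2.INTER_CUBIC))
E
```

```text
L 61 0.029 spread 0.05
M 0 None spread nan
R 51 1.565 spread 0.06
B 59 0.975 spread 1.22
32 1.0265551715627592 1.0158606183473873
```

View pics/t5b.png

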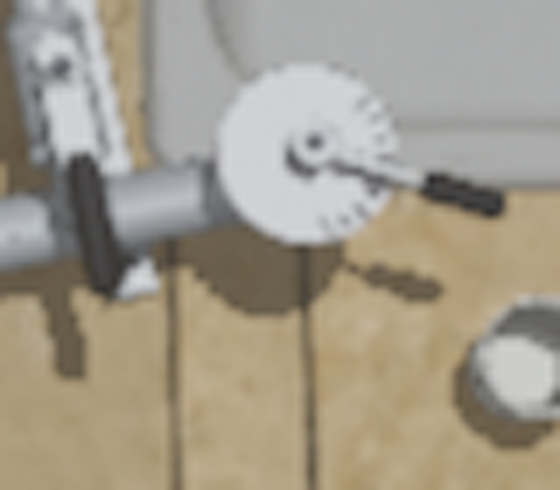

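The pointer now measures about 1.03–1.05 and lies over the long mark, which is hidden beneath it near (378,180). Both valves checked out, so I'm handing the job in.

```bash
python3 -c "
from h import *
print(env.hand_in())"
```

```text
the job is handed in; nothing more can be done
None
```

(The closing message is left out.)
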